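# Unload a glued toy-boat press stack

### The arm

A 7-joint arm with a two-finger parallel gripper is mounted at the origin on the work surface. World frame = base frame: x ahead of the robot, y to its left, z up, the work surface at z = 0. Lengths are in m, angles in rad, forces in N, time in s.
With the tool pointing down it reaches from about 0.4 to 0.875 m from the base axis. Payload 19.3 kg.
Tool frame: the origin (TCP) lies on the centre line of the jaws, within the pads' length; the fingertips stand 14 mm ahead of it and the grasp point (between the pads) lies 5 mm behind it (bot.tip_extent is the distance from the TCP to the fingertips, in m); z points along the fingers, y is the line along which they close (so a half turn about z gives the same grasp; the last joint's range is limited). The gripper opens to 85 mm and grips with 20 to 120 N. Pads are 22 mm wide; open, the fingers measure 114 mm over their backs; the gripper's body (76 mm by 85 mm) begins 54 mm behind the grasp point. The pads swing forward as they close: fully open they stand 13 mm farther back than shut.
Start: joints at [-1.353, 0.521, -0.036, 1.599, 0.021, 1.021, -0.113], TCP at [0.177, 0.599, 0.245] pointing down, gripper open.
Joint ranges: [-2.91, 2.91], [-0.3, 2.13], [-1.5, 1.42], [0.17, 2.43], [-1.26, 4.41], [0.16, 1.93], [-2.52, 2.52]. Speed limits (rad/s): [1.89, 1.89, 2.39, 2.39, 3.01, 3.01, 3.01].

### API

Orientations are given as [roll, pitch, yaw] about the fixed x, y, z axes, in that order (R = Rz(yaw) Ry(pitch) Rx(roll)).
In Python, from workcell import monitor, grab_frame, camera_model, bot gives the robot as it stands.
- The arm moves only by the tool move_arm, never from a script. Its argument "moves" is a list of rows, each a list of 4 numbers: the shift along the world's x, y, z in mm, then the turn about the world's z in rad. A call has 1 to 12 rows; each row is the pose to reach, as a shift and turn from the pose commanded when the call began; what a row does not reach only later rows make up. A row lasts 1/8 s, in which the tool goes at most 62.5 mm and 10.7 degrees, less where a joint would pass 70% of its speed; a pose out of reach is approached as far as the arm can. A call with a gripper value outside its range is refused whole. "gripper" is the opening, from 0 (shut) to 1 (fully open), set as the call begins (left out, the last holds). The fingers move at their own pace and stop on an object; "newtons" is the grip in N (left out, the last holds). Time passes only in rows, so rows that repeat a pose let the fingers close. It gives the time, the measured TCP pose, the force, the opening and the grip force at its end, in the units of the state.
- monitor.observe(): the state, without advancing time (a new reading comes with each control period).
- grab_frame(name): name is "scene" or "top" or "wrist"; returns the picture (384x512x3 uint8, blue, green, red); there is no depth.
- camera_model(name): a dict with "vfov" (degrees; the focal length in pixels is half the picture's height over the tangent of half this angle, whatever the lens; pixels are square), "cx", "cy" (the principal point, pixels), "k1" (the pictures are not rectified: a ray, as slopes to the right and down, at radius r is drawn at 1 + k1 r^2 times it, then the intrinsics apply), "R" (3x3) and "t" (3): a world point X has camera coordinates R X + t; the wrist camera has in their place "T_tool_cam" (4x4, takes a point from camera to tool coordinates, whose origin is the TCP and whose axes are the flange's). Camera axes: x right, y down, z forward; pixel columns grow to the right and rows downward; lengths in m; the calibration is good to about 2 mm. A picture is of the moment at which its call begins: read the wrist's pose just before it. camera_model takes no time and is no camera call.
- bot.job_done(): hands the job in; it is judged then, once.
The state is a dict: "clock": time; "qpos": joint angles; "qd": joint speeds; "joint_efforts": joint torques, N m; "position": TCP position; "tool_rot": TCP orientation; "force": force on the tool from outside, world axes, zero at the start; "moment": the same for the moment, N m; "grip_width": finger opening in m; "finger_force": force on a finger pad.
Only numpy, scipy, OpenCV 4.12 (cv2) and the standard library are available. Lean on these libraries where they do the work, as an engineer would, in place of code of your own. Each camera call takes 0.05 s, during which the arm holds its last target. There are 200 camera calls.

### The job

The glue in the toy boat has set, so take its press stack apart from the top down, one piece at a time: stand the round brass weight in the middle of the round cork pad and the square steel weight in the middle of the square black rubber pad (either weight first), then lay the red caul flat and lengthwise on the grey rest, between its red end stops, and last lay the wooden boat hull flat on the slats of the green drying rack, centred and along it, bow either way. Set each piece down gently, not dropped, and leave the white glue bottle standing where it is.

Things in the scene. Friction and masses are not known exactly. Their poses are not given: they have to be found in the camera images.
- brass_weight: Round upright brass cylinder, 38 mm diameter, 50 mm tall, about 0.5 kg. At the start it stands on one half of the red caul, beside the steel weight (which half varies). Origin: centre of its underside, z up.
- steel_weight: Upright dark steel block, 36 x 36 mm, 50 mm tall, about 0.5 kg, sides along its x and y. At the start it stands on the other half of the red caul, its centre 68 mm from the brass weight's, both on the caul's long centre line: grasp either weight across the caul (along the caul's y). Origin: centre of its underside, z up.
- caul: Red painted flat pressing board, 120 mm (x) x 44 mm (y) x 18 mm thick (z), 0.07 kg. At the start it lies lengthwise on the hull, centred about 15 mm aft of its middle (towards its -x), under the two weights. Origin: centre of its underside.
- hull: Wooden toy boat hull, flat top and underside, two-layer brown wood, bow pointed along its +x: 160 mm long (x from -80 to +80 mm), 60 mm wide (y), 34 mm high; its sides are straight and parallel from x = -80 to +50 mm, then taper to the bow's point. 0.2 kg. At the start it lies flat on the table with the caul on it. Origin: centre of its length and width on its underside.
- cork_pad: Round light-brown cork pad fixed to the table, 84 mm diameter, 8 mm thick, no rim: the place of the brass weight. Origin: centre of its underside, at table height.
- rubber_pad: Square black rubber pad fixed to the table, 80 x 80 mm, 8 mm thick, no rim: the place of the steel weight. Origin: centre of its underside, at table height.
- caul_rest: Grey board fixed to the table, 164 mm (x) x 70 mm (y) x 12 mm thick, with a red end stop at either end (each 10 mm thick, inner faces at x = -72 and +72 mm, rising 8 mm above the grey board); open along its sides. The place of the caul, lying along x on the grey top 12 mm above the table. Origin: centre of its underside, at table height.
- rack: Drying rack fixed to the table: green base 200 mm (x) x 100 mm (y) x 10 mm with three light wooden slats across it (along y, 10 mm wide, centred at x = -55, 0 and +45 mm), slat tops 22 mm above the table, no rim. The place of the hull, lying along x. Origin: centre of its underside, at table height.
- glue: White glue bottle standing on the table with orange cap and red label, 56 mm diameter, 130 mm tall: to be left standing where it is. Origin: centre of its underside.
There are look-alikes about, which are no part of the job. Leave any pink look-alike of the caul alone.

How it is judged:
On the way, in this order (a step that is already met when the one before it is completed fails the run):
1. both weights stand on their own pads (horizontal distance between brass_weight and cork_pad below 0.018 m and z of brass_weight in the frame of cork_pad between 0.004 and 0.012 m and angle between each of brass_weight, steel_weight's own z axis and vertical below 0.1 rad and horizontal distance between steel_weight and rubber_pad below 0.018 m and z of steel_weight in the frame of rubber_pad between 0.004 and 0.012 m), for 0.2 s.
2. with the weights in place, the caul lies on the grey rest (all of step 1 and x of caul in the frame of caul_rest between -0.013 and 0.013 m and y of caul in the frame of caul_rest between -0.015 and 0.015 m and z of caul in the frame of caul_rest between 0.008 and 0.016 m and angle between the x axis of caul and the x axis of caul_rest, either way round below 0.2 rad and angle between caul's own z axis and vertical below 0.08 rad), for 0.2 s.
3. with the rest in place, the hull lies on the drying rack (all of step 2 and x of hull in the frame of rack between -0.018 and 0.018 m and y of hull in the frame of rack between -0.018 and 0.018 m and z of hull in the frame of rack between 0.018 and 0.026 m and angle between the x axis of hull and the x axis of rack, either way round below 0.22 rad and angle between hull's own z axis and vertical below 0.08 rad), for 0.2 s.
At the end, for the whole second after the job is handed in: Upright weights within 18 mm of their pads' centres; caul flat on its rest within 13 mm lengthwise, 15 mm sideways, 0.2 rad; hull flat on the slats within 18 mm of the rack's centre each way, 0.22 rad, bow either way; all released, at rest (all of step 3 and linear speed of each of brass_weight, steel_weight, caul, hull below 0.02 m/s and angular speed of each of brass_weight, steel_weight, caul, hull below 0.1 rad/s); the robot touches nothing.
It fails at once if the brass weight falls or is knocked: it moves faster than 0.5 m/s while the fingers do not hold it (linear speed of brass_weight above 0.5 m/s and contact force between brass_weight and the fingers below 0.05 N).
It fails at once if the steel weight falls or is knocked: it moves faster than 0.5 m/s while the fingers do not hold it (linear speed of steel_weight above 0.5 m/s and contact force between steel_weight and the fingers below 0.05 N).
It fails at once if the caul falls or is knocked: it moves faster than 0.5 m/s while the fingers do not hold it (linear speed of caul above 0.5 m/s and contact force between caul and the fingers below 0.05 N).
It fails at once if the hull falls or is knocked: it moves faster than 0.5 m/s while the fingers do not hold it (linear speed of hull above 0.5 m/s and contact force between hull and the fingers below 0.05 N).
It fails at once if the glue bottle is tipped over or pushed more than 30 mm (angle between glue's own z axis and vertical above 0.35 rad or distance of glue from where it was at the start of the episode above 0.03 m).
It also fails if it takes over 118 s, if anything falls off the work surface, if the arm or the gripper's body presses on something with over 40 N, if the wrist force passes 120 N, or if a joint passes its speed limit or range.

## Working session

There is one attempt and no reset: what is moved stays moved. The work goes in short steps, Python scripts to look and compute and a tool call to move; the robot and the scene stay as the last step left them, time stands still between calls to the robot, and variables do not carry over. Pictures are saved under pics/ and viewed, at most 14 in all, crops included, and the job is handed in when it is done.

Besides the shell and the picture viewer there is one more tool, called in YAML: its name, and indented under it one key for each argument. move_arm: Moves the arm, as the interface text tells. Its arguments: {"type":"object","properties":{"moves":{"type":"array","items":{"type":"array","items":{"type":"number"}}},"gripper":{"type":"number"},"newtons":{"type":"number"}},"required":["moves"]}

```bash
ls; mkdir -p pics; cat > h.py <<'E'
import numpy as np, cv2
from workcell import monitor, grab_frame, camera_model, bot
from scipy.spatial.transform import Rotation as Ro
def K(m):
    f=192/np.tan(np.radians(m["vfov"])/2)
    return np.array([[f,0,m["cx"]],[0,f,m["cy"]],[0,0,1.]]),np.array([m["k1"],0,0,0.])
def rt(name,st=None):
    m=camera_model(name)
    if "R" in m: return m,np.array(m["R"]),np.array(m["t"])
    T=np.eye(4);T[:3,:3]=Ro.from_euler('xyz',st["tool_rot"]).as_matrix();T[:3,3]=st["position"]
    T=np.linalg.inv(T@np.array(m["T_tool_cam"]));return m,T[:3,:3],T[:3,3]
def ray(name,uv,st=None):
    m,R,t=rt(name,st);k,d=K(m)
    p=cv2.undistortPoints(np.array([[uv]],float),k,d)[0,0]
    return -R.T@t, R.T@np.array([p[0],p[1],1])
def onz(name,uv,z,st=None):
    c,d=ray(name,uv,st);return c+d*(z-c[2])/d[2]
def tri(rays):
    A=0;b=0
    for c,d in rays:
        d=d/np.linalg.norm(d);P=np.eye(3)-np.outer(d,d);A=A+P;b=b+P@c
    x=np.linalg.solve(A,b);return x,[np.linalg.norm(np.cross(x-c,d/np.linalg.norm(d))) for c,d in rays]
def proj(name,X,st=None):
    m,R,t=rt(name,st);k,d=K(m)
    return cv2.projectPoints(np.array(X,float).reshape(-1,1,3),cv2.Rodrigues(R)[0],t,k,d)[0][:,0]
E
python3 - <<'E'
from h import *
st=monitor.observe();print(st)
for n in("scene","top","wrist"):
    im=grab_frame(n);cv2.imwrite(f"pics/{n}0.png",im);m=camera_model(n);print(n,m)
    if n!="wrist":cv2.imwrite(f"pics/{n}0b.png",cv2.resize(im,(800,600),interpolation=cv2.INTER_CUBIC))
E
```

```text
pics
{'clock': 0.0, 'qpos': array([-1.35314198,  0.52200174, -0.03627543,  1.59998957,  0.02123386,
        1.02108946, -0.11281243]), 'qd': array([ 0.00033686, -0.00139123, -0.00105646,  0.0005487 , -0.00040856,
        0.00051535,  0.00014769]), 'joint_efforts': array([-3.89998086e-04, -9.27122855e+01,  1.97960213e+00, -3.69936454e+01,
        1.78050151e-02,  8.21966794e-03,  2.20533155e-05]), 'position': array([0.17741796, 0.59896756, 0.24474056]), 'tool_rot': array([-3.14049735e+00,  1.32620630e-04,  2.85368828e+00]), 'force': array([ 0.26749584, -1.59364681,  0.20877613]), 'moment': array([-0.03338941,  0.01785274, -0.07021935]), 'finger_force': 0.0, 'grip_width': 0.08535763798659085}
scene {'vfov': 49.98897343536841, 'cx': 246.90704603882395, 'cy': 183.873928103941, 'k1': -0.0009891851754236984, 'R': array([[ 4.09057917e-01,  9.12508377e-01,  2.85148864e-04],
       [ 5.03730399e-01, -2.25550941e-01, -8.33895951e-01],
       [-7.60872726e-01,  3.41255379e-01, -5.51921608e-01]]), 't': array([-0.2611672 , -0.20596616,  1.44394949])}
top {'vfov': 42.98663989579629, 'cx': 257.5066571839422, 'cy': 189.9752440320811, 'k1': -0.1359309197507575, 'R': array([[-1.76937687e-02, -9.99843021e-01,  9.29094124e-04],
       [-9.85126427e-01,  1.72744724e-02, -1.70960568e-01],
       [ 1.70917681e-01, -3.94021191e-03, -9.85277434e-01]]), 't': array([0.05316825, 0.5717335 , 1.14765069])}
wrist {'vfov': 70.81721103852041, 'cx': 258.5995363835241, 'cy': 192.05065548591153, 'k1': -0.02917093981215071, 'T_tool_cam': array([[ 6.71084370e-04, -9.48560139e-01, -3.16596292e-01,
         8.20890544e-02],
       [ 9.99999734e-01,  7.27490686e-04, -5.99643006e-05,
         9.50350285e-04],
       [ 2.87200599e-04, -3.16596167e-01,  9.48560375e-01,
        -1.29906257e-01],
       [ 0.00000000e+00,  0.00000000e+00,  0.00000000e+00,
         1.00000000e+00]])}
```

View pics/top0b.png

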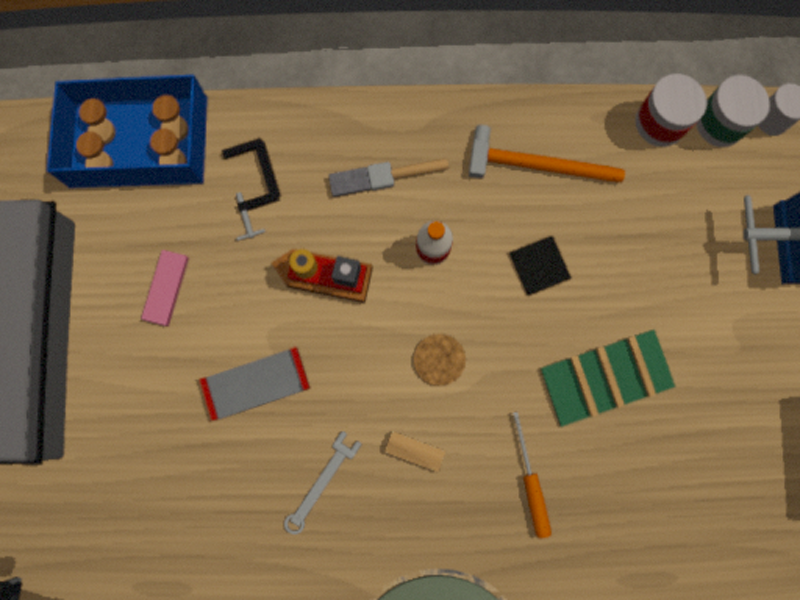

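View pics/scene0b.png

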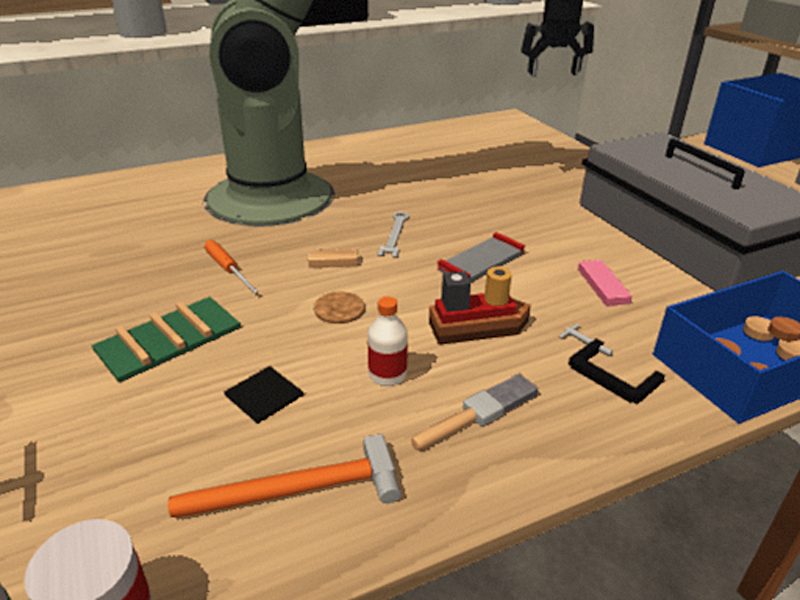

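The top view (800x600) shows the brass weight at (302,262) on the bow half, the steel weight at (346,270), the hull bow at (270,263), and the glue bottle at (434,240). The cork pad is at (439,359), the rubber pad at (540,265), the rack at (608,377) and the rest at (255,383). Two things could be the caul. The pink board at (165,288) lies alone on the table, so it is the look-alike. The red board at (325,278) lies under the two weights, so it is the caul. I'll check this in an enlarged crop.

```bash
python3 - <<'E'
from h import *
t=cv2.imread("pics/top0.png");s=cv2.imread("pics/scene0.png")
C=lambda im,x,y,w,h,f:cv2.resize(im[y:y+h,x:x+w],None,fx=f,fy=f,interpolation=cv2.INTER_CUBIC)
o=np.zeros((600,800,3),np.uint8)
a=C(t,165,150,80,50,5);o[:250,:400]=a            # stack top x5
a=C(s,265,165,80,60,5);o[:300,400:]=a            # stack scene x5
a=C(t,120,215,100,60,4);o[300:540,:400]=a         # rest top x4
a=C(t,340,205,100,75,4);o[300:600,400:]=a         # rack top x4
cv2.imwrite("pics/c1.png",o);print(bot.tip_extent)
E
```

```text
0.014
```

View pics/c1.png

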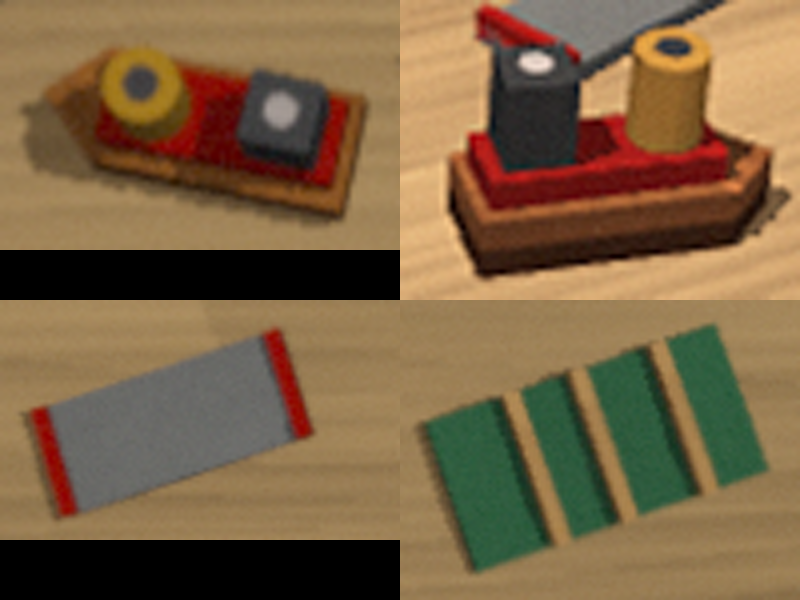

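The crop confirms it: the saturated red board under both weights is the caul, with the brass on the bow half. The brass top centre is at crop (140,83) in top and (273,47) in scene. The steel top centre is at (281,110) and (136,62).

```bash
python3 - <<'E'
from h import *
def T(u,v,x0,y0,f): return ((u+.5)/f-.5+x0,(v+.5)/f-.5+y0)
A=lambda u,v:T(u,v,165,150,5)
B=lambda u,v:T(u,v,265,165,5)
F=lambda u,v:((u+.5)*.64-.5,(v+.5)*.64-.5)
for n,a,b in(("brass",A(140,83),B(273,47)),("steel",A(281,110),B(136,62))):
    print(n,tri([ray("top",a),ray("scene",b)]),onz("top",a,.102))
s1,s2,bow=[onz("top",A(*p),.034)[:2] for p in((363,97),(343,213),(48,97))]
m=(s1+s2)/2;print("hull",(m+bow)/2,np.linalg.norm(bow-m),np.linalg.norm(s1-s2),"yaw",np.arctan2(*(bow-m)[::-1]))
def quad(n,px,z):
    P=np.array([onz("top",p,z)[:2] for p in px]);c=P.mean(0);d=(P[2]+P[3]-P[0]-P[1])/2;e=(P[0]+P[2]-P[1]-P[3])/2
    print(n,c,"size",np.linalg.norm(d),np.linalg.norm(e),"yaw",np.arctan2(d[1],d[0]))
quad("rest",[T(*p,120,215,4) for p in((25,410-300),(62,217),(275,30),(312,135))],.02)
quad("rack",[T(*p,340,205,4) for p in((18,122),(75,272),(316,25),(368,170))],.01)
quad("rubber",[F(*p) for p in((510,250),(524,294),(553,237),(570,277))],.008)
print("cork top",onz("top",F(439,359),.008))
print("cork tri",tri([ray("top",F(439,359)),ray("scene",F(339,306.5))]))
print("rubber tri",tri([ray("top",F(540,265)),ray("scene",F(264,394))]))
print("rack tri left-near corner",tri([ray("top",T(368,170,340,205,4)),ray("scene",F(93,348))]), tri([ray("top",T(18,122,340,205,4)),ray("scene",F(240,323))]))
print("glue cap",tri([ray("top",F(436,230)),ray("scene",F(388,303))]))
E
```

```text
brass (array([0.62267504, 0.19565976, 0.10441719]), [np.float64(0.00020613051600869474), np.float64(0.00020613051600863923)]) [0.62332749 0.19616167 0.102     ]
steel (array([0.60835727, 0.12900147, 0.10496354]), [np.float64(6.1800167240644095e-06), np.float64(6.180016724169156e-06)]) [0.60899411 0.12922124 0.102     ]
hull [0.61624845 0.17492196] 0.15673220887173583 0.05972777464478409 yaw 1.3627529965522693
rest [0.44221368 0.28351449] size 0.16382847913156026 0.07026075944921437 yaw -1.2703034030389586
rack [ 0.44232696 -0.28523054] size 0.2021512394833604 0.09845343508923364 yaw -1.2807975225449357
rubber [ 0.63049036 -0.18301438] size 0.07896728998808453 0.07446515305484405 yaw -1.260906457412939
cork top [ 0.47789994 -0.01365733  0.008     ]
cork tri (array([ 0.47789208, -0.01378451,  0.00765279]), [np.float64(0.00011645311164580971), np.float64(0.00011645311164583712)])
rubber tri (array([ 0.63019013, -0.1839386 ,  0.00517944]), [np.float64(0.0006981891083827625), np.float64(0.00069818910838275)])
rack tri left-near corner (array([ 0.42487248, -0.39600392,  0.00633218]), [np.float64(0.0012681510161623927), np.float64(0.0012681510161624183)]) (array([ 0.4601418 , -0.17409537,  0.01009175]), [np.float64(0.001711761145364382), np.float64(0.001711761145364325)])
glue cap (array([ 0.65970884, -0.00746636,  0.12853514]), [np.float64(0.0006859183989497298), np.float64(0.0006859183989496987)])
```

move_arm:
  moves:
    - [40,-36,0,-0.125]
    - [80,-73,0,-0.25]
    - [120,-110,0,-0.375]
    - [160,-146,0,-0.5]
    - [200,-183,0,-0.625]
    - [240,-220,0,-0.75]
    - [280,-256,0,-0.875]
    - [320,-293,0,-1.0]
    - [360,-330,0,-1.125]
    - [400,-366,0,-1.25]
    - [430,-390,0,-1.375]
    - [445,-403,0,-1.494]
  gripper: 1
  newtons: 80

```text
clock: 1.65
position: [0.6237, 0.1943, 0.245]
tool_rot: [3.141, 0.001, 1.354]
force: [0.5, 0.0, 0.8]
grip_width: 0.0854
finger_force: 0.0
```

move_arm:
  moves:
    - [0,0,0,0]
    - [0,0,0,0]

```text
clock: 1.9
position: [0.6218, 0.1971, 0.245]
tool_rot: [-3.141, -0.0, 1.363]
force: [-0.6, -0.7, 0.4]
grip_width: 0.0855
finger_force: 0.0
```

```bash
python3 - <<'E'
from h import *
st=monitor.observe();print(st["clock"],st["position"],st["tool_rot"],st["qpos"])
im=grab_frame("wrist")
cv2.imwrite("pics/w1.png",cv2.resize(im,(800,600),interpolation=cv2.INTER_CUBIC));np.save("st1.npy",np.r_[st["position"],st["tool_rot"]])
print(proj("wrist",[[.6227,.1957,.102],[.6084,.129,.102],st["position"]],st)/.64)
E
```

```text
1.9 [0.62177872 0.19706278 0.24500975] [-3.14079777e+00 -4.33479821e-05  1.36256752e+00] [-0.6573819   0.60138027  0.41143107  1.53805398 -0.26318792  1.05793911
 -0.38865077]
[[406.80576869 289.36503266]
 [406.26900946 378.94186397]
 [405.29479158 404.62486767]]
```

View pics/w1.png

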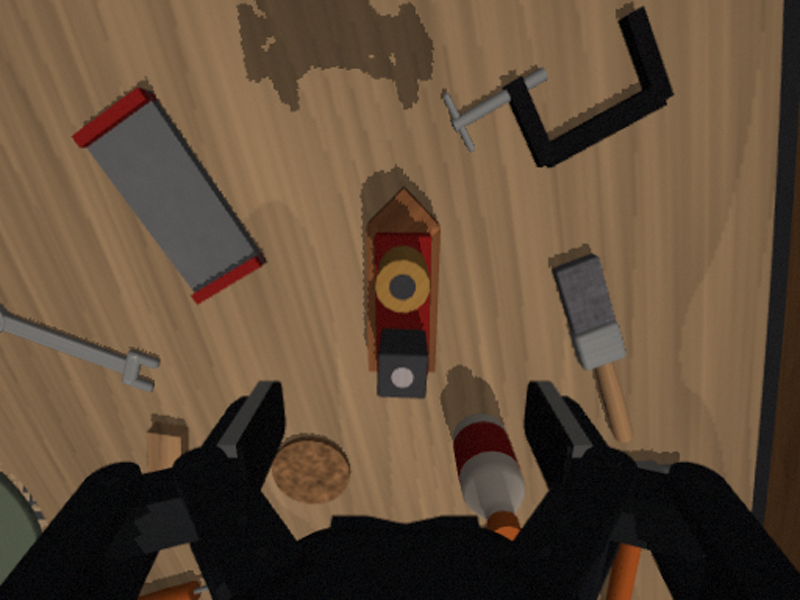

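The wrist view shows the stack aligned with the jaws: brass top at (403,287), predicted at (407,289), and hull axis vertical. I'll go down on the brass weight.

move_arm:
  moves:
    - [0,0,-35,0]
    - [0,0,-75,0]
    - [0,0,-110,0]
    - [0,0,-135,0]
    - [0,0,-155,0]
    - [0,0,-167,0]
    - [0,0,-167,0]
    - [0,0,-167,0]

```text
clock: 2.95
position: [0.6229, 0.1964, 0.0791]
tool_rot: [3.141, -0.001, 1.36]
force: [0.6, -0.3, 0.5]
grip_width: 0.0855
finger_force: 0.0
```

move_arm:
  moves:
    - [0,0,0,0]
    - [0,0,0,0]
    - [0,0,0,0]
    - [0,0,0,0]
    - [0,0,0,0]
    - [0,0,0,0]
    - [0,0,0,0]
    - [0,0,0,0]
  gripper: 0

```text
clock: 3.95
position: [0.6223, 0.1965, 0.0789]
tool_rot: [-3.141, -0.0, 1.36]
force: [-4.3, -0.5, 9.8]
grip_width: 0.0362
finger_force: 79.5
```

move_arm:
  moves:
    - [0,0,4,0]
    - [0,0,12,0]
    - [0,0,30,0]
    - [0,0,55,0]
    - [0,0,75,0]
    - [-10,-14,80,0]
    - [-30,-43,80,0]
    - [-55,-80,80,0]
    - [-85,-123,80,0]
    - [-115,-166,80,0]
    - [-137,-198,75,0]
    - [-144,-210,60,0]

```text
clock: 5.45
position: [0.4768, -0.016, 0.1389]
tool_rot: [3.141, -0.0, 1.357]
force: [0.4, 0.6, -4.4]
grip_width: 0.0364
finger_force: 80.7
```

move_arm:
  moves:
    - [0,0,-15,0]
    - [0,0,-40,0]
    - [0,0,-65,0]
    - [0,0,-82,0]
    - [0,0,-92,0]
    - [0,0,-98,0]
    - [0,0,-98,0]
    - [0,0,-98,0]

```text
clock: 6.45
position: [0.4787, -0.0136, 0.0407]
tool_rot: [3.141, -0.0, 1.36]
force: [-0.1, -0.0, -4.0]
grip_width: 0.0362
finger_force: 80.7
```

```bash
python3 - <<'E'
from h import *
im=grab_frame("scene");t=grab_frame("top")
a=cv2.resize(im[140:240,160:260],(400,400),interpolation=cv2.INTER_CUBIC);b=cv2.resize(t[180:280,230:330],(400,400),interpolation=cv2.INTER_CUBIC)
cv2.imwrite("pics/p1.png",np.hstack([a,b]))
E
```

```text
(no output)
```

View pics/p1.png

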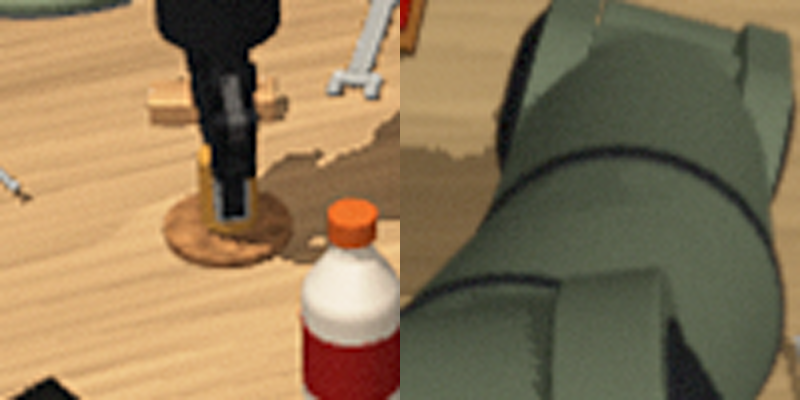

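The brass weight is upright over the cork pad, about centred. Now I'll lower it slowly to contact.

move_arm:
  moves:
    - [0,0,-2,0]
    - [0,0,-4,0]
    - [0,0,-5,0]
    - [0,0,-5,0]
    - [0,0,-5,0]

```text
clock: 7.18
position: [0.4784, -0.0138, 0.0353]
tool_rot: [-3.142, 0.0, 1.36]
force: [-0.1, 0.1, -4.1]
grip_width: 0.0359
finger_force: 80.7
```

move_arm:
  moves:
    - [0,0,-0.5,0]
    - [0,0,-1,0]
    - [0,0,-1,0]
    - [0,0,-1,0]

```text
clock: 7.68
position: [0.4785, -0.0137, 0.0348]
tool_rot: [3.141, -0.0, 1.36]
force: [-4.6, 0.6, 13.1]
grip_width: 0.0364
finger_force: 82.7
```

move_arm:
  moves:
    - [0,0,0,0]
    - [0,0,0,0]
    - [0,0,0,0]
    - [0,0,0,0]
    - [0,0,0,0]
    - [0,0,5,0]
    - [0,0,20,0]
    - [0,0,45,0]
    - [0,0,80,0]
    - [0,0,120,0]
    - [0,0,150,0]
    - [10,11,165,0]
  gripper: 1

```text
clock: 9.18
position: [0.4885, -0.0032, 0.202]
tool_rot: [3.139, -0.001, 1.358]
force: [-0.2, 1.2, -0.8]
grip_width: 0.0855
finger_force: 0.0
```

move_arm:
  moves:
    - [20,22,0,0]
    - [45,50,0,0]
    - [70,77,0,0]
    - [95,105,0,0]
    - [112,124,0,0]
    - [120,132,0,0]
    - [120,132,0,0]
    - [120,132,0,0]

```text
clock: 10.18
position: [0.6079, 0.1281, 0.1997]
tool_rot: [-3.142, 0.0, 1.359]
force: [0.1, -0.4, 0.0]
grip_width: 0.0855
finger_force: 0.0
```

```bash
python3 - <<'E'
from h import *
st=monitor.observe();print(st["clock"],st["position"],st["tool_rot"],st["qpos"])
im=grab_frame("wrist");t=grab_frame("scene")
print(proj("wrist",[[.6084,.129,.102]],st))
a=cv2.resize(im[60:384,60:480],(520,401),interpolation=cv2.INTER_CUBIC);b=cv2.resize(t[180:230,190:240],(280,280),interpolation=cv2.INTER_CUBIC)
o=np.zeros((401,800,3),np.uint8);o[:,:520]=a;o[:280,520:]=b;cv2.imwrite("pics/w2.png",o)
E
```

```text
10.175 [0.60791457 0.12814273 0.19965995] [-3.14152503e+00  3.46470392e-04  1.35865657e+00] [-0.56905313  0.60000337  0.40106354  1.67068328 -0.27864243  0.92801606
 -0.2746538 ]
[[259.52115525 197.79418068]]
```

View pics/w2.png

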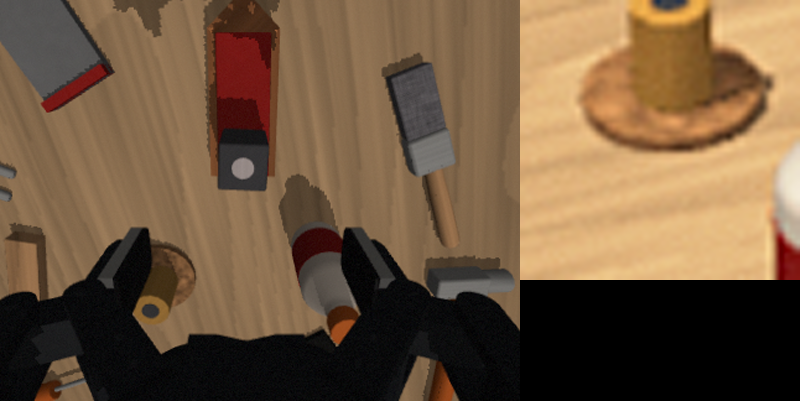

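The brass weight stands centred on the cork pad. The steel top is at native (256,196), predicted at (259,198). I'll go down on it.

move_arm:
  moves:
    - [0,0,-35,0]
    - [0,0,-70,0]
    - [0,0,-98,0]
    - [0,0,-114,0]
    - [0,0,-121,0]
    - [0,0,-121,0]
    - [0,0,-121,0]

```text
clock: 11.15
position: [0.6089, 0.1293, 0.0792]
tool_rot: [3.141, -0.001, 1.36]
force: [0.0, 0.1, 0.5]
grip_width: 0.0852
finger_force: 0.0
```

move_arm:
  moves:
    - [0,0,0,0]
    - [0,0,0,0]
    - [0,0,0,0]
    - [0,0,0,0]
    - [0,0,0,0]
    - [0,0,0,0]
    - [0,0,0,0]
    - [0,0,0,0]
  gripper: 0

```text
clock: 12.15
position: [0.6082, 0.1294, 0.0786]
tool_rot: [-3.141, -0.0, 1.36]
force: [-5.1, -0.8, 7.8]
grip_width: 0.0355
finger_force: 79.2
```

move_arm:
  moves:
    - [0,0,4,0]
    - [0,0,12,0]
    - [0,0,35,0]
    - [0,0,70,0]
    - [0,0,105,0]
    - [0,0,135,0]
    - [1,-10,155,0]
    - [3,-40,160,0]
    - [6,-80,160,0]
    - [9,-120,160,0]
    - [12,-160,160,0]
    - [15,-200,160,0]

```text
clock: 13.65
position: [0.6233, -0.072, 0.2387]
tool_rot: [3.141, -0.0, 1.36]
force: [2.0, 0.9, -4.0]
grip_width: 0.0355
finger_force: 80.5
```

move_arm:
  moves:
    - [2,-40,0,0]
    - [5,-80,0,0]
    - [7,-105,0,0]
    - [7,-113,-10,0]
    - [7,-113,-40,0]
    - [7,-113,-80,0]
    - [7,-113,-120,0]
    - [7,-113,-160,0]
    - [7,-113,-185,0]
    - [7,-113,-196,0]
    - [7,-113,-196,0]
    - [7,-113,-196,0]

```text
clock: 15.15
position: [0.631, -0.1837, 0.0434]
tool_rot: [3.14, 0.0, 1.36]
force: [0.5, 0.3, -4.6]
grip_width: 0.0353
finger_force: 80.5
```

```bash
python3 - <<'E'
from h import *
im=grab_frame("scene");st=monitor.observe();w=grab_frame("wrist")
a=cv2.resize(im[180:290,120:230],(400,400),interpolation=cv2.INTER_CUBIC)
b=cv2.resize(w,(400,300))
o=np.zeros((400,800,3),np.uint8);o[:,:400]=a;o[:300,400:]=b;cv2.imwrite("pics/p2.png",o)
E
```

```text
(no output)
```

View pics/p2.png

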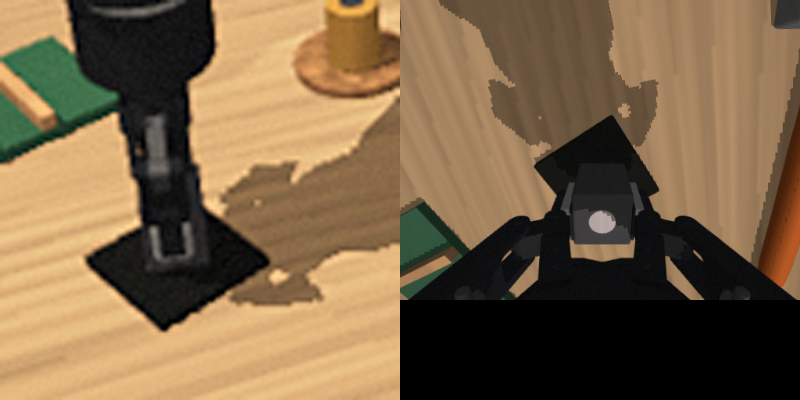

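The steel weight is upright over the rubber pad, about centred. I'll lower it.

move_arm:
  moves:
    - [0,0,-3,0]
    - [0,0,-6,0]
    - [0,0,-7.5,0]
    - [0,0,-7.5,0]
    - [0,0,-7.5,0]

```text
clock: 15.88
position: [0.6304, -0.1838, 0.0347]
tool_rot: [-3.142, 0.0, 1.36]
force: [-0.1, 0.4, -5.5]
grip_width: 0.0355
finger_force: 80.8
```

move_arm:
  moves:
    - [0,0,-0.5,0]
    - [0,0,-1,0]
    - [0,0,-1,0]
    - [0,0,-1,0]

```text
clock: 16.38
position: [0.6304, -0.1838, 0.0346]
tool_rot: [3.141, -0.0, 1.36]
force: [-5.5, 2.3, 11.0]
grip_width: 0.0352
finger_force: 82.6
```

move_arm:
  moves:
    - [0,0,0,0]
    - [0,0,0,0]
    - [0,0,0,0]
    - [0,0,0,0]
    - [0,0,0,0]
    - [0,0,5,0]
    - [0,0,20,0]
    - [0,0,50,0]
    - [0,0,90,0]
    - [0,0,135,0]
    - [0,0,180,0]
    - [0,5,205,0]
  gripper: 1

```text
clock: 17.88
position: [0.6307, -0.1794, 0.2426]
tool_rot: [3.138, 0.0, 1.359]
force: [0.5, 0.6, 0.3]
grip_width: 0.0856
finger_force: 0.0
```

move_arm:
  moves:
    - [-1,40,5,0]
    - [-2,85,5,0]
    - [-4,130,5,0]
    - [-6,175,5,0]
    - [-8,220,5,0]
    - [-10,260,5,0]
    - [-12,295,5,0]
    - [-13,320,5,0]
    - [-14,338,5,0]
    - [-15,341,5,0]
    - [-15,341,5,0]
    - [-15,341,5,0]

```text
clock: 19.38
position: [0.6156, 0.161, 0.244]
tool_rot: [3.141, 0.0, 1.358]
force: [-0.5, -0.1, 0.1]
grip_width: 0.0857
finger_force: 0.0
```

```bash
python3 - <<'E'
from h import *
st=monitor.observe();print(st["clock"],st["position"],st["tool_rot"])
np.save("st3.npy",np.r_[st["position"],st["tool_rot"]])
w=grab_frame("wrist");s=grab_frame("scene");t=grab_frame("top")
cv2.imwrite("pics/w3raw.png",w);cv2.imwrite("pics/t3raw.png",t)
C=lambda im,x,y,w,h,W,H:cv2.resize(im[y:y+h,x:x+w],(W,H),interpolation=cv2.INTER_CUBIC)
o=np.zeros((600,800,3),np.uint8)
o[:600,:480]=C(w,200,90,120,150,480,600)      # x4
o[:280,480:]=C(s,140,190,80,70,320,280)
o[280:,480:]=C(s,265,165,80,80,320,320)
cv2.imwrite("pics/w3.png",o)
for X in ([.6156,.1623,.052],):
  c=np.array(X);d=np.array([np.cos(1.36),np.sin(1.36),0]);e=np.array([-d[1],d[0],0])
  print((proj("wrist",[c+a*.06*d+b*.022*e for a in(1,-1) for b in(1,-1)],st)-[200,90])*4)
  h=c+.015*d;h[2]=.034
  print((proj("wrist",[h-.08*d+.03*e,h-.08*d-.03*e,h+.08*d],st)-[200,90])*4)
E
```

```text
19.375 [0.61560411 0.16102492 0.24396958] [3.14135351e+00 2.87209994e-04 1.35825420e+00]
[[159.14579596 124.89058505]
 [311.18998464 124.73058764]
 [167.62099914 506.2377092 ]
 [303.34503545 506.13654822]]
[[147.62503113 498.41941309]
 [323.33291991 498.28734016]
 [235.05746651  -0.97771947]]
```

View pics/w3.png

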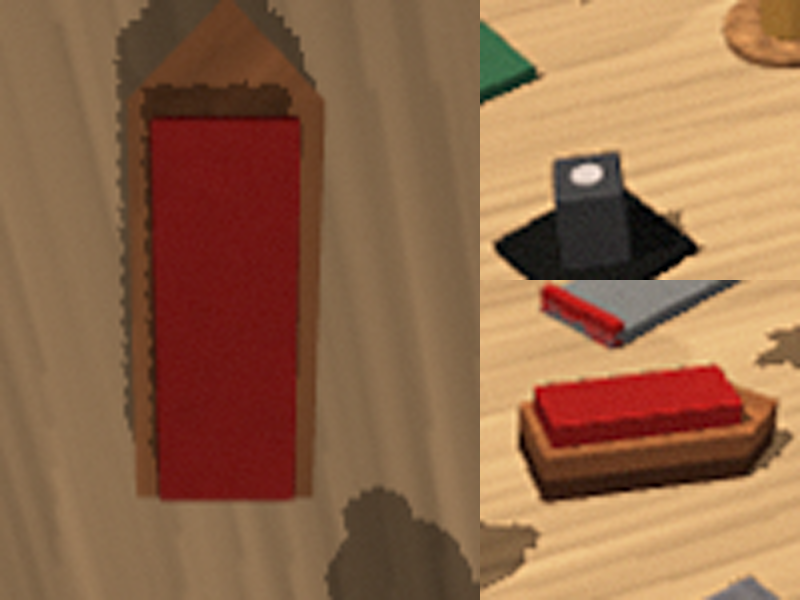

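The caul is clear and flat on the hull, and the steel weight stands centred on its pad. The caul corners in the crop are (150,119), (300,118), (160,500) and (296,500), about 2 mm off prediction, so I'll shift the grasp by that.

move_arm:
  moves:
    - [-1,1,-35,0]
    - [-2,3,-75,0]
    - [-2,3,-115,0]
    - [-2,3,-150,0]
    - [-2,3,-175,0]
    - [-2,3,-185,0]
    - [-2,3,-190,0]
    - [-2,3,-193,0]
    - [-2,3,-193,0]
    - [-2,3,-193,0]

```text
clock: 20.78
position: [0.6137, 0.1654, 0.0513]
tool_rot: [3.141, -0.0, 1.36]
force: [0.3, -0.6, 1.0]
grip_width: 0.0853
finger_force: 0.0
```

move_arm:
  moves:
    - [0,0,0,0]
    - [0,0,0,0]
    - [0,0,0,0]
    - [0,0,0,0]
    - [0,0,0,0]
    - [0,0,0,0]
    - [0,0,0,0]
  gripper: 0
  newtons: 40

```text
clock: 21.65
position: [0.6135, 0.1653, 0.0511]
tool_rot: [3.142, -0.0, 1.36]
force: [-2.5, -0.4, 5.1]
grip_width: 0.043
finger_force: 41.3
```

```bash
python3 - <<'E'
from h import *
s=grab_frame("scene")
cv2.imwrite("pics/p3.png",cv2.resize(s[150:240,260:350],(500,500),interpolation=cv2.INTER_CUBIC))
t=cv2.imread("pics/top0.png")
# rest heights: stop-top corners top/scene; wrist w1 as second view
v=np.load("st1.npy");st=dict(position=v[:3],tool_rot=v[3:])
F=lambda u,v:((u+.5)*.64-.5,(v+.5)*.64-.5)
T=lambda u,v:((u+.5)/4-.5+120,(v+.5)/4-.5+215)
for a,b in(((25,110),(147,90)),((62,217),(75,140)),((275,30),(264,262)),((312,135),(196,300))):
    print(tri([ray("top",T(*a)),ray("wrist",F(*b),st)]))
E
```

```text
(array([0.45153325, 0.37346931, 0.01550158]), [np.float64(0.0017322721323424477), np.float64(0.0017322721323422725)])
(array([0.38466355, 0.34864609, 0.02322743]), [np.float64(1.5285526277320856e-05), np.float64(1.5285526277306016e-05)])
(array([0.49960196, 0.21880828, 0.01227024]), [np.float64(0.001000442769672239), np.float64(0.0010004427696721314)])
(array([0.43212064, 0.19698648, 0.01828657]), [np.float64(0.003487714890163698), np.float64(0.0034877148901635915)])
```

View pics/p3.png

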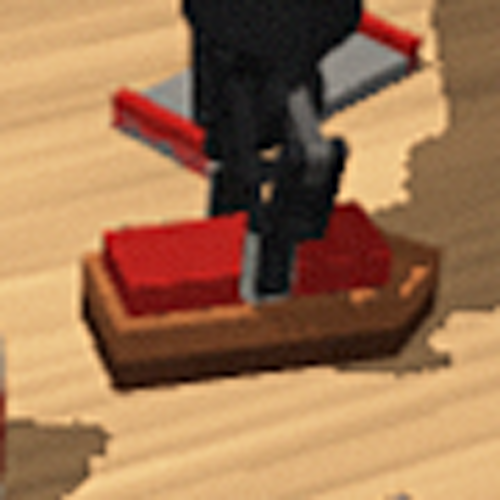

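The jaws hold the caul at mid-length (43 mm). The rest corners average to (0.442, 0.284), yaw 1.87, height about 17 to 20 mm.

move_arm:
  moves:
    - [0,0,4,0]
    - [0,0,12,0]
    - [0,0,30,0]
    - [-5,3,50,0.02]
    - [-25,17,60,0.08]
    - [-50,35,60,0.16]
    - [-80,56,60,0.25]
    - [-110,77,60,0.34]
    - [-138,97,60,0.42]
    - [-160,112,60,0.48]
    - [-171,120,50,0.51]
    - [-171,120,30,0.51]

```text
clock: 23.2
position: [0.4423, 0.2863, 0.0812]
tool_rot: [3.14, -0.001, 1.872]
force: [-0.6, -0.3, -2.6]
grip_width: 0.0426
finger_force: 40.8
```

move_arm:
  moves:
    - [0,0,-15,0]
    - [0,0,-28,0]
    - [0,0,-36,0]
    - [0,0,-36,0]
    - [0,0,-36,0]

```text
clock: 23.82
position: [0.4426, 0.2854, 0.0451]
tool_rot: [3.141, -0.0, 1.87]
force: [0.7, 0.5, -0.7]
grip_width: 0.0431
finger_force: 40.8
```

```bash
python3 - <<'E'
from h import *
s=grab_frame("scene");w=grab_frame("wrist");print(monitor.observe()["qpos"])
o=np.zeros((400,800,3),np.uint8)
o[:,:400]=cv2.resize(s[130:220,260:350],(400,400),interpolation=cv2.INTER_CUBIC)
o[:300,400:]=cv2.resize(w,(400,300));cv2.imwrite("pics/p4.png",o)
E
```

```text
[-0.81751231  0.68930758  0.1816782   1.99943602 -0.2547868   0.47344646
 -0.15014091]
```

View pics/p4.png

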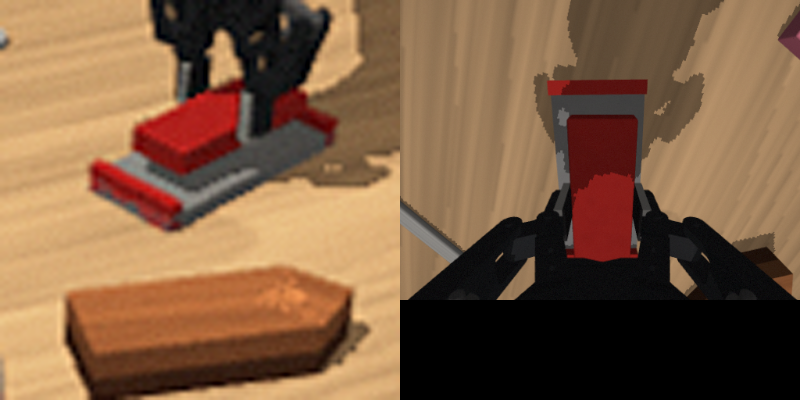

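```bash
python3 - <<'E'
from h import *
st=monitor.observe()
d=np.array([np.cos(1.871),np.sin(1.871),0]);c=np.array([.4421,.284,0]);p=np.array(st["position"])
q=lambda X:proj("wrist",[X],st)[0]*[400/512,300/384]+[400,0]
print("stop inner far",q(c+.072*d+[0,0,.02]),"stop outer far",q(c+.082*d+[0,0,.02]),"stop near",q(c-.072*d+[0,0,.02]),q(c-.082*d+[0,0,.02]))
b=np.array([p[0],p[1],0])
for o in(0,-.003): print("caul far/near top",q(b+(.06+o)*d+[0,0,.0455]),q(b+(-.06+o)*d+[0,0,.0455]))
E
```

```text
stop inner far [600.49180038  97.0615844 ] stop outer far [600.45095351  82.48212742] stop near [600.95980698 255.14110133] [600.98518841 263.28331374]
caul far/near top [601.81717329 118.26147866] [601.9681173  267.14982753]
caul far/near top [601.82195826 123.0636886 ] [601.97101355 269.9541468 ]
```

The projections agree with the picture to about 2 mm. I'll lower it.

move_arm:
  moves:
    - [0,0,-5,0]
    - [0,0,-10,0]
    - [0,0,-13,0]
    - [0,0,-15,0]
    - [0,0,-15.5,0]
    - [0,0,-15.5,0]
    - [0,0,-15.5,0]

```text
clock: 24.8
position: [0.4425, 0.2853, 0.0294]
tool_rot: [3.141, -0.0, 1.87]
force: [0.3, -0.5, -1.5]
grip_width: 0.0434
finger_force: 40.8
```

move_arm:
  moves:
    - [0,0,-0.5,0]
    - [0,0,-0.5,0]
    - [0,0,-0.5,0]

```text
clock: 25.18
position: [0.4425, 0.2853, 0.029]
tool_rot: [3.141, -0.0, 1.87]
force: [-1.3, -0.6, 6.6]
grip_width: 0.0426
finger_force: 41.4
```

move_arm:
  moves:
    - [0,0,0,0]
    - [0,0,0,0]
    - [0,0,0,0]
    - [0,0,0,0]
    - [0,0,0,0]
    - [0,0,5,0]
    - [0,0,20,0]
    - [0,0,50,0]
    - [0,0,90,0]
    - [5,-3,130,-0.02]
    - [25,-16,165,-0.08]
    - [50,-32,185,-0.16]
  gripper: 1

```text
clock: 26.68
position: [0.493, 0.2534, 0.2169]
tool_rot: [3.139, -0.002, 1.708]
force: [1.2, -0.8, -0.7]
grip_width: 0.0854
finger_force: 0.0
```

move_arm:
  moves:
    - [30,-20,10,-0.09]
    - [60,-40,15,-0.18]
    - [90,-58,15,-0.26]
    - [112,-72,15,-0.32]
    - [124,-80,15,-0.35]
    - [124,-80,15,-0.35]
    - [124,-80,15,-0.35]

```text
clock: 27.55
position: [0.6157, 0.1741, 0.229]
tool_rot: [-3.141, -0.0, 1.361]
force: [0.4, -0.4, -0.2]
grip_width: 0.086
finger_force: 0.0
```

```bash
python3 - <<'E'
from h import *
st=monitor.observe();print(st["clock"],st["position"],st["tool_rot"],st["qpos"])
w=grab_frame("wrist");s=grab_frame("scene")
C=lambda im,x,y,w,h,W,H:cv2.resize(im[y:y+h,x:x+w],(W,H),interpolation=cv2.INTER_CUBIC)
o=np.zeros((600,800,3),np.uint8)
o[:600,:480]=C(w,200,90,120,150,480,600)
o[:280,480:]=C(s,270,140,80,70,320,280)
o[280:,480:]=C(w,0,0,512,384,320,240) if 0 else np.pad(C(w,0,0,512,384,320,240),((0,80),(0,0),(0,0)))
cv2.imwrite("pics/w4.png",o)
d=np.array([np.cos(1.36),np.sin(1.36),0]);e=np.array([-d[1],d[0],0]);h=np.array([.6172,.1778,.034])
print((proj("wrist",[h-.08*d+.03*e,h-.08*d-.03*e,h+.08*d,h+.05*d+.03*e,h+.05*d-.03*e],st)-[200,90])*4)
E
```

```text
27.55 [0.61565387 0.17408262 0.22895963] [-3.14106899e+00 -3.81792706e-04  1.36148323e+00] [-0.64782104  0.60146568  0.43512132  1.59198262 -0.28585152  1.01200169
 -0.3365003 ]
[[147.89030148 550.58750331]
 [328.60597538 551.04505851]
 [240.07370548  42.90164523]
 [137.71368617 149.82554677]
 [341.67678905 150.31324093]]
```

View pics/w4.png

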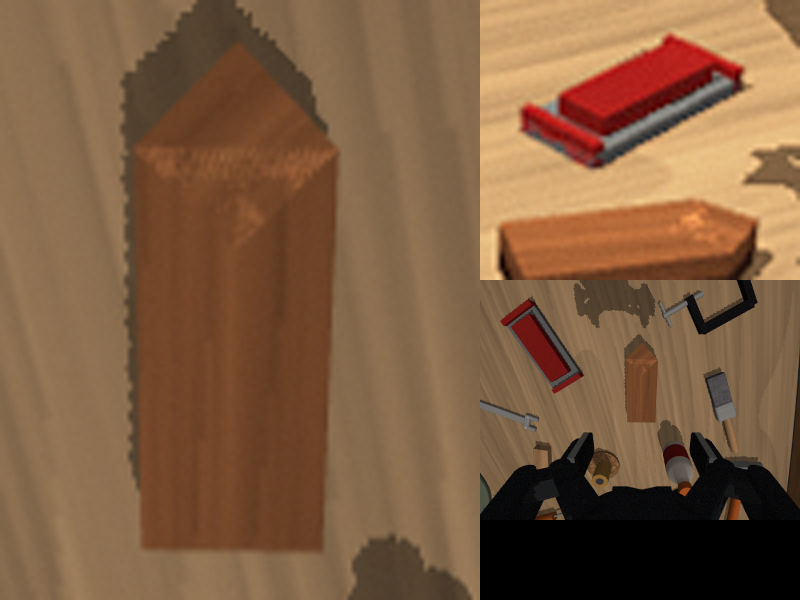

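The caul lies flat and centred between the stops. The hull's stern corners are at (142,549) and (323,549) and its bow at (238,43), within 1 mm of prediction. Next I'll go down on the hull.

move_arm:
  moves:
    - [0,0,-35,0]
    - [0,0,-75,0]
    - [0,0,-115,0]
    - [0,0,-150,0]
    - [0,0,-178,0]
    - [0,0,-195,0]
    - [0,0,-202,0]
    - [0,0,-205,0]
    - [0,0,-205,0]
    - [0,0,-205,0]

```text
clock: 28.9
position: [0.6168, 0.1734, 0.0245]
tool_rot: [3.141, -0.001, 1.36]
force: [0.0, -0.3, -0.4]
grip_width: 0.0855
finger_force: 0.0
```

move_arm:
  moves:
    - [0,0,0,0]
    - [0,0,0,0]
    - [0,0,0,0]
    - [0,0,0,0]
    - [0,0,0,0]
    - [0,0,0,0]
    - [0,0,0,0]
  gripper: 0
  newtons: 60

```text
clock: 29.78
position: [0.6166, 0.1733, 0.0244]
tool_rot: [3.141, -0.0, 1.36]
force: [-2.6, 0.6, 7.9]
grip_width: 0.0585
finger_force: 65.1
```

move_arm:
  moves:
    - [0,0,4,0]
    - [0,0,12,0]
    - [0,0,35,0]
    - [0,0,70,0]
    - [0,0,110,0]
    - [0,0,150,0]
    - [0,-2,185,0]
    - [-6,-15,200,0.02]
    - [-18,-48,200,0.05]
    - [-33,-88,200,0.09]
    - [-48,-128,200,0.13]
    - [-63,-168,200,0.17]

```text
clock: 31.28
position: [0.5518, 0.0033, 0.2232]
tool_rot: [-3.14, 0.0, 1.531]
force: [0.6, 0.2, -2.0]
grip_width: 0.0586
finger_force: 64.9
```

move_arm:
  moves:
    - [-15,-40,0,0.045]
    - [-30,-80,0,0.09]
    - [-45,-120,0,0.135]
    - [-60,-160,0,0.18]
    - [-75,-200,0,0.225]
    - [-90,-240,0,0.27]
    - [-102,-272,0,0.31]
    - [-110,-293,-5,0.33]
    - [-110,-295,-25,0.33]
    - [-110,-295,-60,0.33]
    - [-110,-295,-95,0.33]
    - [-110,-295,-120,0.33]

```text
clock: 32.78
position: [0.4417, -0.2896, 0.102]
tool_rot: [-3.14, -0.001, 1.86]
force: [0.2, -0.9, -2.0]
grip_width: 0.0589
finger_force: 64.9
```

move_arm:
  moves:
    - [0,0,-20,0]
    - [0,0,-35,0]
    - [0,0,-43,0]
    - [0,0,-43,0]
    - [0,0,-43,0]

```text
clock: 33.4
position: [0.4437, -0.2899, 0.0613]
tool_rot: [3.141, 0.001, 1.86]
force: [0.2, -0.0, -1.7]
grip_width: 0.0588
finger_force: 64.9
```

```bash
python3 - <<'E'
from h import *
st=monitor.observe();s=grab_frame("scene");w=grab_frame("wrist");print(st["position"],st["tool_rot"],st["qpos"])
o=np.zeros((400,800,3),np.uint8)
o[:,:400]=cv2.resize(s[150:270,50:170],(400,400),interpolation=cv2.INTER_CUBIC)
o[:300,400:]=cv2.resize(w,(400,300));cv2.imwrite("pics/p5.png",o)
d=np.array([np.cos(1.861),np.sin(1.861),0]);e=np.array([-d[1],d[0],0]);c=np.array([.4423,-.2852,0]);p=np.array(st["position"])
q=lambda X:proj("wrist",[X],st)[0]*[400/512,300/384]+[400,0]
for x in(.1,.1):pass
print("rack far corners",q(c+.1*d+.05*e+[0,0,.01]),q(c+.1*d-.05*e+[0,0,.01]),"slat+45 ends",q(c+.045*d+.05*e+[0,0,.022]),q(c+.045*d-.05*e+[0,0,.022]))
E
```

```text
[ 0.44365065 -0.28989323  0.06133983] [3.14104289e+00 5.65139731e-04 1.85983161e+00] [ 0.28056583  0.67234508  0.25730365  1.99018789 -0.3261052   0.51745814
  1.05836154]
rack far corners [538.5228414   50.42102783] [665.38257616  50.3460168 ] slat+45 ends [540.42762819 122.25117044] [663.54031117 122.1975852 ]
```

View pics/p5.png

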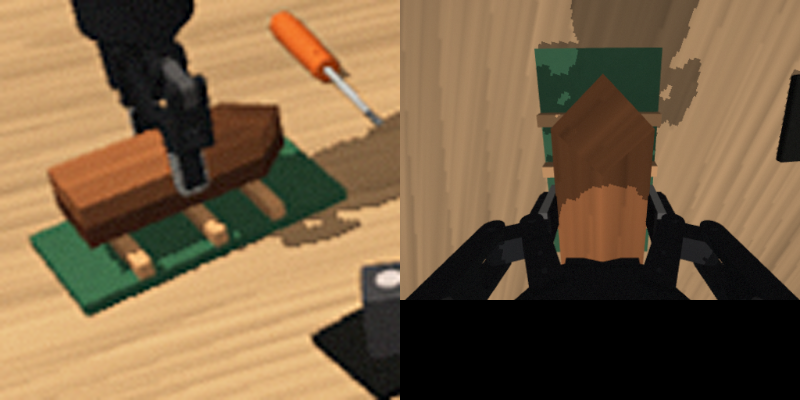

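The hull is centred and aligned over the rack: far corners seen at (536,48) and (662,48), predicted at (538,50) and (665,50). I'll lower it.

move_arm:
  moves:
    - [0,0,-5,0]
    - [0,0,-9,0]
    - [0,0,-12,0]
    - [0,0,-14,0]
    - [0,0,-14.5,0]
    - [0,0,-14.5,0]
    - [0,0,-14.5,0]

```text
clock: 34.38
position: [0.4434, -0.2897, 0.0463]
tool_rot: [-3.142, -0.0, 1.86]
force: [-1.2, 1.4, 0.3]
grip_width: 0.0588
finger_force: 65.0
```

move_arm:
  moves:
    - [0,0,-0.5,0]
    - [0,0,-0.7,0]
    - [0,0,-0.7,0]
    - [0,0,-0.7,0]

```text
clock: 34.88
position: [0.4434, -0.2898, 0.0463]
tool_rot: [3.141, -0.0, 1.86]
force: [-4.5, 3.9, 17.7]
grip_width: 0.0587
finger_force: 67.3
```

move_arm:
  moves:
    - [0,0,0,0]
    - [0,0,0,0]
    - [0,0,0,0]
    - [0,0,0,0]
    - [0,0,0,0]
    - [0,0,4,0]
    - [0,0,15,0]
    - [0,0,40,0]
    - [0,0,80,0]
    - [0,0,120,0]
    - [0,0,150,0]
    - [0,0,160,0]
  gripper: 1

```text
clock: 36.38
position: [0.4439, -0.29, 0.2078]
tool_rot: [3.139, 0.002, 1.86]
force: [-0.6, -0.1, -0.6]
grip_width: 0.0853
finger_force: 0.0
```

move_arm:
  moves:
    - [0,0,20,0]
    - [0,0,20,0]
    - [0,0,20,0]
    - [0,0,20,0]

```text
clock: 36.88
position: [0.4431, -0.2895, 0.2248]
tool_rot: [-3.141, -0.001, 1.86]
force: [-0.7, -0.2, 0.3]
grip_width: 0.0853
finger_force: 0.0
```

```bash
python3 - <<'E'
from h import *
s=grab_frame("scene");st=monitor.observe();w=grab_frame("wrist");print(st["clock"],st["position"],st["force"])
o=np.zeros((600,800,3),np.uint8)
o[:,:450]=np.pad(cv2.resize(s[120:280,40:360],(450,225)),((0,375),(0,0),(0,0)))
o[225:,:450]=cv2.resize(s[150:270,40:176],(450,375),interpolation=cv2.INTER_CUBIC)
o[:263,450:]=cv2.resize(w,(350,263));cv2.imwrite("pics/p6.png",o)
E
```

```text
36.925 [ 0.44315827 -0.28957985  0.22492371] [-0.64867209 -1.04487101 -1.16034693]
```

View pics/p6.png

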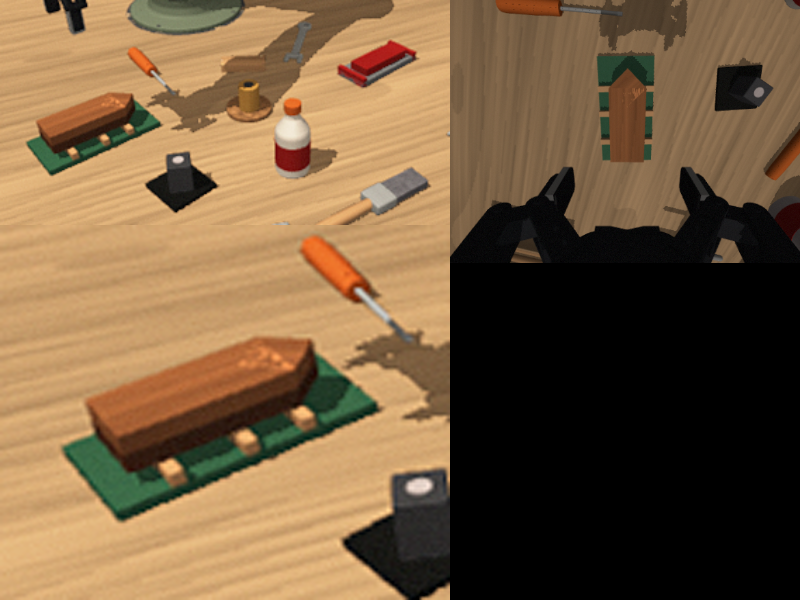

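All pieces are in place. I'll check the hull's lengthwise centring (bow at (628,68), stern at (629,161)) and then hand in.

```bash
python3 - <<'E'
from h import *
st=monitor.observe();k=512/350
f=lambda u,v,z:onz("wrist",((u-450+.5)*k-.5,(v+.5)*k-.5),z,st)[:2]
b,s=f(628,68,.056),f(629,161,.056)
r1=(f(598,55,.01)+f(654,55,.01))/2;print("len",np.linalg.norm(b-s),"hull",(b+s)/2,"rack far mid",r1)
d=np.array([np.cos(1.861),np.sin(1.861)]);rc=r1-.1*d;print("rack c",rc,"offset x,y",((b+s)/2-rc)@d,((b+s)/2-rc)@[-d[1],d[0]])
E
```

```text
len 0.15919999339729674 hull [ 0.44449386 -0.28355521] rack far mid [ 0.4112862  -0.18742592]
rack c [ 0.43990093 -0.28324448] offset x,y -0.0016119978370293362 -0.0043119613810935304
```

```bash
python3 -c "
from h import *
print(bot.job_done())"
```

```text
the job is handed in; nothing more can be done
None
```

I handed the job in: both weights stand on their pads, the caul lies between its stops and the hull lies within about 5 mm of the rack's centre; the clock read about 37 s, the glue bottle still stands, and no verdict came back.

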